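Move the perfume row to the teal tray, mirrored

TASK

Move the four perfume bottles from the white tray into the teal tray, one to a cell and in reverse order: the bottle that stood at the left end of the row goes into the right end cell, the second from the left goes second from the right, and so on. The coloured tabs on the white tray show where each bottle stood. Set each glass bottle down gently, without dropping it, and leave all four standing upright on the floor of their cells.

Things in the scene. Friction and masses are not known exactly. Their poses are not given: they have to be found in the camera images.
- red_bottle: Round perfume bottle, ruby red body 38 mm in diameter, straight up to 50 mm, with a gold ball stopper 23 mm wide; 80 mm tall overall. Grip the body about 46 mm up, across the row. Loose, about 160 g. Origin: centre of underside, z up. Starts upright in any one cell of the white tray, x and y axes along the tray's.
- blue_bottle: Square perfume bottle, cobalt blue body 38 x 38 x 54 mm high, with a square steel cap 22 mm wide; 80 mm tall overall. Grip the body about 46 mm up, across the row, on its two x faces. Loose, about 160 g. Origin: centre of underside, z up. Starts upright in any one cell of the white tray, x and y axes along the tray's.
- green_bottle: Round perfume bottle, emerald green body 38 mm in diameter, straight up to 50 mm, with a black cap 24 mm wide; 80 mm tall overall. Grip the body about 46 mm up, across the row. Loose, about 160 g. Origin: centre of underside, z up. Starts upright in any one cell of the white tray, x and y axes along the tray's.
- amber_bottle: Square perfume bottle, amber yellow body 38 x 38 x 54 mm high, with a round white cap 24 mm wide; 80 mm tall overall. Grip the body about 46 mm up, across the row, on its two x faces. Loose, about 160 g. Origin: centre of underside, z up. Starts upright in any one cell of the white tray, x and y axes along the tray's.
- red_tab: Ruby red tab, 16 x 34 x 12 mm, fixed on the white tray's wall on the robot's side, beside the cell where the red bottle stands at the start; it stays there and marks that cell. Origin: centre of underside, 40 mm towards the robot from the bottle's starting axis; top 27 mm above the worktop.
- blue_tab: Cobalt blue tab, 16 x 34 x 12 mm, fixed on the white tray's wall on the robot's side, beside the cell where the blue bottle stands at the start; it stays there and marks that cell. Origin: centre of underside, 40 mm towards the robot from the bottle's starting axis; top 27 mm above the worktop.
- green_tab: Emerald green tab, 16 x 34 x 12 mm, fixed on the white tray's wall on the robot's side, beside the cell where the green bottle stands at the start; it stays there and marks that cell. Origin: centre of underside, 40 mm towards the robot from the bottle's starting axis; top 27 mm above the worktop.
- amber_tab: Amber yellow tab, 16 x 34 x 12 mm, fixed on the white tray's wall on the robot's side, beside the cell where the amber bottle stands at the start; it stays there and marks that cell. Origin: centre of underside, 40 mm towards the robot from the bottle's starting axis; top 27 mm above the worktop.
- old_tray: White tray with arched ends 50 mm high, holding the row of four bottles at the start. Fixed, 68 (x) by 264 (y) mm. Floor 6 mm thick; walls and dividers 4 mm thick, 24 mm high. Four cells about 60 mm square, centred at y = -96, -32, 32, 96 mm, x = 0. Origin: centre of underside; y along the row to the robot's left, x away from the robot (turned up to 7 deg). May be the nearer or the farther tray.
- new_tray: Teal tray with brass end bars 39 mm high, empty at the start. Fixed, 68 (x) by 264 (y) mm. Floor 6 mm thick; walls and dividers 4 mm thick, 24 mm high. Four cells about 60 mm square, centred at y = -96, -32, 32, 96 mm, x = 0. Origin: centre of underside; y along the row to the robot's left, x away from the robot (turned up to 7 deg). May be the nearer or the farther tray.
Mind the look-alikes: they are no part of the job. There is more than one size of the blue_bottle; the job needs the larger.

How it is judged:
By the outcome, as a careful person would: the job done as asked, in the order asked, and still so for the second after the job is handed in, with the robot touching nothing.
It also fails if it takes over 90 s, if anything falls off the work surface, if the arm or the gripper's body presses on something with over 40 N, if the wrist force passes 120 N, or if a joint passes its speed limit or range.

ROBOT

A 7-joint arm with a two-finger parallel gripper is mounted at the origin on the work surface. World frame = base frame: x ahead of the robot, y to its left, z up, the work surface at z = 0. Lengths are in m, angles in rad, forces in N, time in s.
With the tool pointing down it reaches from about 0.4 to 0.875 m from the base axis. Payload 6.5 kg.
Tool frame: the origin (TCP) lies midway between the tips of the shut fingers; the grasp point (between the pads) lies 19 mm behind it (robot.hold_point_z is the distance from the TCP to the grasp point, in m); z points along the fingers, y is the line along which they close (so a half turn about z gives the same grasp; the last joint's range is limited). The gripper opens to 88 mm and grips with 3 to 60 N. Pads are 18 mm wide; open, the fingers measure 123 mm over their backs; the gripper's body (75 mm by 187 mm) begins 45 mm behind the grasp point.
Start: joints at [1.202, 0.536, -0.004, 1.538, 0.003, 1.067, -0.071], TCP at [0.194, -0.62, 0.239] pointing down, gripper open.
Joint ranges: [-2.7, 2.7], [-0.37, 2.16], [-1.27, 1.26], [0.24, 2.4], [-1.31, 4.45], [0.19, 1.91], [-2.76, 2.76]. Speed limits (rad/s): [2.39, 2.39, 3.14, 3.14, 3.14, 3.14, 3.14].

INTERFACE

Orientations are given as [roll, pitch, yaw] about the fixed x, y, z axes, in that order (R = Rz(yaw) Ry(pitch) Rx(roll)).
In Python, from rig import robot, status, vision gives the robot as it stands. The module is installed in compiled form; this text tells all that it offers. Calls block until the motion is done:
- robot.move_ptp(position, orientation): joint-space move of the TCP to a pose.
- robot.move_linear(position, rotation=None, velocity=0.15, force_limit=None): straight line of the TCP; rotation=None keeps the orientation; velocity is the mean speed in m/s. With force_limit (N) it stops when the force on the tool has changed by that much, and returns True; else False.
- robot.set_joints(angles): joint-space move.
- robot.open_jaws() and robot.clamp(): open the fingers fully, or close them until they stop; the grip force is fixed at half the most.
- robot.wait(seconds).
- robot.solve_ik(position, orientation): joint angles nearest the present ones, or None.
- status.sense(): the state.
- vision.grab_frame(name): name is "scene" or "side" or "wrist"; returns a dict with "img" (384x512x3 uint8, red, green, blue), "intrinsics" (3x3 intrinsics, pixels), "cam_to_world" (4x4, takes a point from camera to world coordinates). Camera axes: x right, y up, looking along -z (the intrinsics and any distortion apply to the point x, -y, -z); pixel columns grow to the right and rows downward; lengths in m; the calibration is good to about 2 mm. A picture is of the moment at which its call begins. There is no depth.
A pose or a line that the arm cannot do raises robot.PlanningError and nothing moves.
- robot.close_job(): hands the job in, once; it reports no verdict.
Trained networks look in a picture, given as the dict that the camera call returned (one of the last four; its "shot" number tells which), for a name from the list of things; names that differ only in an ending like _2 or _b are one class to them, and where a whole thing is asked for, a point or a joint stands for the part that bears it (a point fixed in the world has none). Each returns a list of dicts, best first, with "p" (0 to 1); they miss things now and then, are a little off and sometimes report something else, mostly with a low value. They report only what shows in the picture. A call takes as long as a camera call. They do not tell look-alikes from the thing itself.
- vision.find_in(picture, target): "at" ([x, y, z] in m, in world coordinates, good to about 4 mm: the middle of the surface that is visible of it).
- vision.outline_of(picture, target): "region" (384x512 bool, what is visible of it).
- vision.place_of(picture, target): "at" ([x, y, z] in m, in world coordinates, good to about 4 mm: a listed point, or the origin of a listed thing).
The state is a dict: "t": time; "qpos": joint angles; "joint_vel": joint speeds; "joint_efforts": joint torques, N m; "position": TCP position; "tcp_rot": TCP orientation; "contact_force": force on the tool from outside, world axes, zero at the start; "moment": the same for the moment, N m; "finger_gap": opening from 0.0 (shut) to 1.0 (fully open).
Only numpy, scipy, OpenCV 4.12 (cv2) and the standard library are available. Lean on these libraries where they do the work, as an engineer would, in place of code of your own. Each camera call takes 0.05 s, during which the arm holds its last target. There are 200 camera calls.

## Working session

There is one attempt and no reset: what is moved stays moved. The work goes in short steps, each a Python script; the robot and the scene stay as the last script left them, time stands still between calls to the robot, and variables do not carry over. Pictures are saved under pics/ and viewed, on a budget of 14 in all, crops included, one or two more only if the job needs it, and the job is handed in when it is done.

```bash
mkdir -p pics; cat > h.py <<'E'
from rig import robot, status, vision
import numpy as np, cv2
def save(f,n): cv2.imwrite(f'pics/{n}.png', cv2.cvtColor(f['img'],cv2.COLOR_RGB2BGR))
def proj(f,p):
    T=np.linalg.inv(f['cam_to_world']); c=T[:3,:3]@np.array(p)+T[:3,3]
    u=f['intrinsics']@np.array([c[0],-c[1],-c[2]]); return u[:2]/u[2]
E
python3 - <<'E'
from h import *
for n in ["scene","side"]:
    f=vision.grab_frame(n); save(f,n+"0"); print(n,[k for k in f], f['cam_to_world'][:3,3].round(3))
    for t in ["red_bottle","blue_bottle","green_bottle","amber_bottle","red_tab","blue_tab","green_tab","amber_tab","old_tray","new_tray"]:
        for d in vision.place_of(f,t)[:3]: print(t,round(d['p'],2),np.round(d['at'],4),proj(f,d['at']).round(0))
print(status.sense()['t'],robot.hold_point_z)
E
```

```text
scene ['img', 'intrinsics', 'cam_to_world', 'shot'] [ 0.77  -0.278  0.66 ]
red_bottle 0.91 [ 0.4512 -0.1485  0.0088] [181. 227.]
blue_bottle 0.97 [ 0.4542 -0.0784  0.0018] [210. 206.]
blue_bottle 0.85 [ 0.5452 -0.1038 -0.001 ] [234. 245.]
green_bottle 0.75 [0.4489 0.0443 0.007 ] [251. 165.]
green_bottle 0.33 [ 0.4145 -0.0817  0.0181] [194. 191.]
amber_bottle 0.85 [ 0.4543 -0.0172  0.0085] [232. 185.]
red_tab 0.44 [ 0.419  -0.1484  0.0161] [169. 215.]
blue_tab 0.44 [ 0.4122 -0.08    0.0135] [194. 191.]
green_tab 0.69 [0.4076 0.0416 0.0158] [236. 153.]
green_tab 0.41 [ 6.367e-01 -4.260e-02  1.000e-04] [293. 254.]
amber_tab 0.51 [ 0.4146 -0.0184  0.0156] [217. 172.]
old_tray 0.92 [ 0.4515 -0.0461  0.0011] [221. 195.]
new_tray 0.62 [ 6.38e-01 -4.07e-02  6.00e-04] [294. 253.]
side ['img', 'intrinsics', 'cam_to_world', 'shot'] [ 0.233 -0.46   0.4  ]
red_bottle 0.67 [ 0.4583 -0.1474  0.0079] [264. 280.]
blue_bottle 0.81 [ 0.5467 -0.1063  0.0014] [292. 246.]
blue_bottle 0.57 [ 0.4528 -0.0777  0.006 ] [235. 257.]
green_bottle 0.61 [0.4486 0.0403 0.0102] [198. 220.]
amber_bottle 0.95 [ 0.4494 -0.0175  0.0067] [214. 238.]
amber_bottle 0.34 [0.4077 0.0431 0.0149] [176. 225.]
blue_tab 0.52 [ 0.4124 -0.0783  0.0157] [212. 263.]
blue_tab 0.42 [0.4485 0.0411 0.0068] [198. 221.]
green_tab 0.63 [0.4115 0.0407 0.0142] [178. 226.]
amber_tab 0.56 [ 0.4093 -0.0169  0.0113] [192. 245.]
old_tray 0.95 [ 0.4527 -0.0479 -0.0016] [226. 250.]
old_tray 0.62 [0.4113 0.0441 0.0158] [177. 224.]
old_tray 0.6 [ 0.4162 -0.1453  0.0087] [239. 292.]
new_tray 0.79 [ 0.6336 -0.0426  0.0012] [306. 210.]
1.1 0.0187
```

View pics/scene0.png

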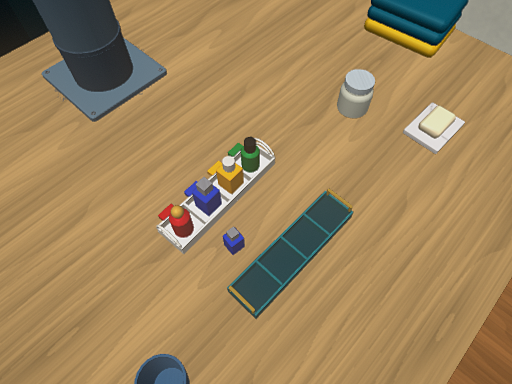

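View pics/side0.png

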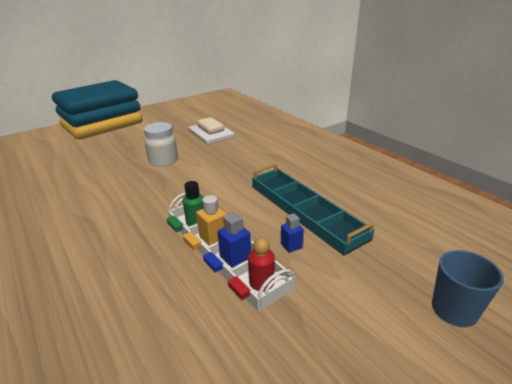

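Blue candidates are at scene (207,195), standing in the white tray, and scene (234,240), loose between the trays. The tray one is clearly larger and sits beside the blue tab, so I take it. From left to right the order is green, amber, blue, red. The teal tray is the farther one. Next are wrist views, which will also serve as the enlarged confirmation.

```bash
cat >> h.py <<'E'
def ikyaw(p,yaws):
    for y in yaws: print(p,y, (lambda q: None if q is None else np.round(q,2))(robot.solve_ik(p,[np.pi,0,y])))
E
python3 - <<'E'
from h import *
ikyaw([.45,-.05,.32],[np.pi/2,-np.pi/2]); ikyaw([.64,-.14,.07],[np.pi/2,-np.pi/2]);ikyaw([.45,.05,.07],[np.pi/2,-np.pi/2])
q=status.sense()
import itertools
yaw=min([np.pi/2,-np.pi/2],key=lambda y:abs((robot.solve_ik([.45,-.05,.32],[np.pi,0,y])or [9]*7)[6]) if robot.solve_ik([.45,-.05,.32],[np.pi,0,y]) is not None else 9)
print(yaw)
for i,(x,y) in enumerate([(.47,-.10),(.57,-.0)]):
    robot.move_ptp([x,y,.33],[np.pi,0,yaw]); robot.wait(.2)
    f=vision.grab_frame("wrist"); save(f,f"w{i}"); np.savez(f"w{i}.npz",**{k:f[k] for k in('img','intrinsics','cam_to_world')}); print(f['cam_to_world'].round(3))
    for t in ["red_bottle","blue_bottle","green_bottle","amber_bottle","red_tab","blue_tab","green_tab","amber_tab","old_tray","new_tray"]:
        for d in vision.place_of(f,t)[:2]: print(t,round(d['p'],2),np.round(d['at'],4),proj(f,d['at']).round(0))
print(status.sense()['t'])
E
```

```text
[0.45, -0.05, 0.32] 1.5707963267948966 [ 0.6   0.15 -0.64  1.91  0.1   1.11 -0.09]
[0.45, -0.05, 0.32] -1.5707963267948966 None
[0.64, -0.14, 0.07] 1.5707963267948966 [ 0.46  0.8  -0.46  1.6   0.44  0.85 -0.18]
[0.64, -0.14, 0.07] -1.5707963267948966 [-0.49  1.08  1.08  1.66 -1.07  1.1  -2.22]
[0.45, 0.05, 0.07] 1.5707963267948966 [ 0.22  0.56 -0.53  2.13  0.51  0.58 -0.67]
[0.45, 0.05, 0.07] -1.5707963267948966 [ 0.62  0.8  -1.08  2.11  0.98  0.87  2.08]Traceback (most recent call last):
  File "<stdin>", line 5, in <module>
  File "<stdin>", line 5, in <lambda>
ValueError: The truth value of an array with more than one element is ambiguous. Use a.any() or a.all()
```

```bash
python3 - <<'E'
from h import *
for i,(x,y) in enumerate([(.47,-.10),(.57,-.0)]):
    robot.move_ptp([x,y,.32],[np.pi,0,np.pi/2]); robot.wait(.2)
    f=vision.grab_frame("wrist"); save(f,f"w{i}"); np.savez(f"w{i}.npz",**{k:f[k] for k in('img','intrinsics','cam_to_world')}); print(f['cam_to_world'].round(3))
    for t in ["red_bottle","blue_bottle","green_bottle","amber_bottle","red_tab","blue_tab","green_tab","amber_tab","old_tray","new_tray"]:
        for d in vision.place_of(f,t)[:2]: print(t,round(d['p'],2),np.round(d['at'],4),proj(f,d['at']).round(0))
print(status.sense()['t'], status.sense()['qpos'])
E
```

```text
[[ 1.     0.001  0.001  0.47 ]
 [-0.001  0.962  0.273 -0.03 ]
 [-0.001 -0.273  0.962  0.467]
 [ 0.     0.     0.     1.   ]]
red_bottle 0.92 [ 0.4534 -0.1462  0.004 ] [246. 179.]
blue_bottle 0.92 [ 0.4518 -0.0778  0.0089] [244. 134.]
blue_bottle 0.91 [ 5.526e-01 -1.032e-01  2.000e-04] [311. 151.]
green_bottle 0.83 [0.4464 0.046  0.0091] [239.  43.]
amber_bottle 0.61 [ 0.4501 -0.0133  0.0119] [243.  88.]
red_tab 0.56 [ 0.4196 -0.1492  0.0162] [223. 183.]
blue_tab 0.73 [0.4063 0.0468 0.0133] [209.  41.]
blue_tab 0.67 [ 0.4174 -0.0811  0.0155] [221. 137.]
green_tab 0.67 [0.4067 0.0442 0.0153] [210.  43.]
amber_tab 0.65 [ 0.4116 -0.0159  0.015 ] [215.  90.]
old_tray 0.82 [ 4.486e-01 -5.100e-02  2.000e-04] [242. 116.]
new_tray 0.96 [ 0.6384 -0.0418  0.0027] [372. 109.]
[[ 1.     0.002  0.001  0.569]
 [-0.002  0.962  0.274  0.069]
 [-0.    -0.274  0.962  0.467]
 [ 0.     0.     0.     1.   ]]
red_bottle 0.81 [ 0.4538 -0.1448  0.0053] [186. 237.]
blue_bottle 0.82 [ 5.493e-01 -1.013e-01 -1.000e-04] [244. 211.]
blue_bottle 0.79 [ 0.4528 -0.0793  0.0116] [181. 200.]
green_bottle 0.94 [0.4451 0.0427 0.0084] [171. 119.]
amber_bottle 0.68 [ 0.4497 -0.018   0.0112] [177. 161.]
blue_tab 0.53 [ 0.4164 -0.0751  0.017 ] [157. 198.]
green_tab 0.67 [0.4062 0.0447 0.0109] [143. 118.]
amber_tab 0.77 [ 0.4131 -0.0144  0.0155] [151. 159.]
old_tray 0.92 [ 0.4487 -0.0471  0.0005] [179. 178.]
old_tray 0.52 [ 0.6378 -0.0384  0.0013] [301. 173.]
new_tray 0.62 [ 0.6358 -0.0403  0.0039] [300. 174.]
5.3583 [ 0.39136884  0.38803235 -0.61967209  1.63321038  0.23829574  1.19699158
 -0.2806712 ]
```

View pics/w0.png

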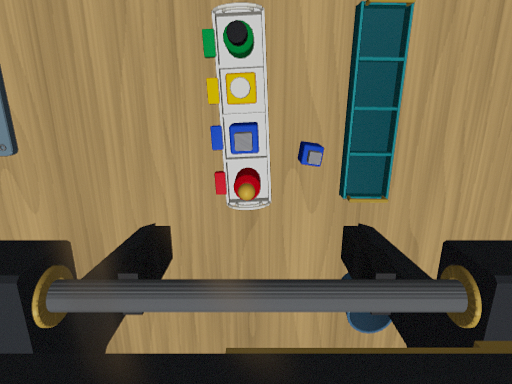

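View pics/w1.png

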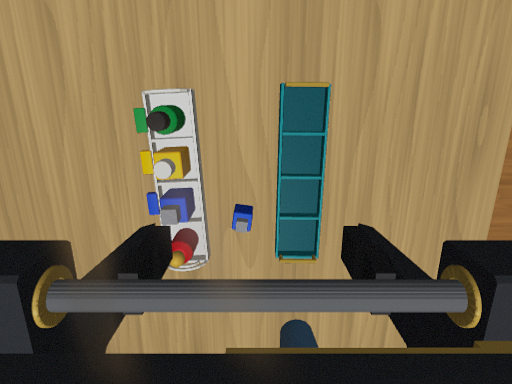

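Confirmed in w0: the large blue bottle at (244,139) sits in the white tray beside the blue tab (216,138), and the small look-alike at (312,154) stands loose. Now I'll fit the tray poses and triangulate heights from the two views.

```bash
cat > fit.py <<'E'
from h import *
from scipy.optimize import minimize, least_squares
fs=[dict(np.load(f'w{i}.npz')) for i in (0,1)]
def tri(p0,p1):
    r=lambda p:np.r_[proj(fs[0],p)-p0,proj(fs[1],p)-p1]
    s=least_squares(r,[.5,0,.05]); return s.x.round(4),np.abs(s.fun).max().round(1)
print('caps: green',tri((237,33),(158,121)),'amber',tri((240,88),(164,169)),'blue',tri((243,141),(170,216)),'red',tri((247,191),(177,260)))
def mask(f,white):
    h=cv2.cvtColor(f['img'],cv2.COLOR_RGB2HSV)
    m=cv2.inRange(h,(80,100,30),(100,255,255))
    m[225:]=0 if f is fs[0] else m[225:]; m[262:]=0
    n,l,s,_=cv2.connectedComponentsWithStats(m); return np.uint8(l==1+s[1:,4].argmax())*255
def model(f,v):
    x,y,a,z=v; c,s=np.cos(a),np.sin(a); P=[]
    for px in(-.034,.034):
        for py in(-.132,.132):
            for pz in(0,.024): P.append(proj(f,[x+c*px-s*py,y+s*px+c*py,z+pz]))
    m=np.zeros((384,512),np.uint8); h=cv2.convexHull(np.float32(P))
    cv2.fillConvexPoly(m,np.int32(np.round(h*16)),255,cv2.LINE_AA,4); return m
ms=[mask(f,0) for f in fs]
# close small gaps; brass end bars are missing from the mask -> ignore band via hull
hs=[]
for m in ms:
    c=np.vstack(cv2.findContours(m,0,2)[0]); k=np.zeros_like(m); cv2.fillConvexPoly(k,cv2.convexHull(c),255); hs.append(k)
    print(cv2.boundingRect(c))
def cost(v): return sum(np.abs(model(f,v).astype(float)-h).sum()/255 for f,h in zip(fs,hs))
for z0 in (None,0.):
    g=(lambda v:cost(v)) if z0 is None else (lambda v:cost([*v,0.]))
    v0=[.636,-.041,.03]+([0.] if z0 is None else [])
    sim=np.array([v0]+[np.array(v0)+d*np.eye(len(v0))[i] for i,d in enumerate([.005,.005,.04,.008][:len(v0)])])
    r=minimize(g,v0,method='Nelder-Mead',options=dict(initial_simplex=sim,xatol=1e-5,fatol=.1)); print('new tray',r.x.round(4),r.fun)
v=np.r_[r.x,0.]
# old tray: fit pose from network points (bottle starts and tabs)
pts={'red':[(.4512,-.1485),(.4583,-.1474),(.4534,-.1462),(.4538,-.1448)],'blue':[(.4542,-.0784),(.4528,-.0777),(.4518,-.0778),(.4528,-.0793)],
'green':[(.4489,.0443),(.4486,.0403),(.4464,.046),(.4451,.0427)],'amber':[(.4543,-.0172),(.4494,-.0175),(.4501,-.0133),(.4497,-.018)]}
tabs={'red':[(.419,-.1484),(.4196,-.1492)],'blue':[(.4122,-.08),(.4124,-.0783),(.4174,-.0811),(.4164,-.0751)],'green':[(.4076,.0416),(.4115,.0407),(.4067,.0442),(.4062,.0447)],'amber':[(.4146,-.0184),(.4093,-.0169),(.4116,-.0159),(.4131,-.0144)]}
off={'green':.096,'amber':.032,'blue':-.032,'red':-.096}
L=[(0,off[k],*p) for k in pts for p in pts[k]]+[(-.04,off[k],*p) for k in tabs for p in tabs[k]]; L=np.array(L)
def res(u):
    c,s=np.cos(u[2]),np.sin(u[2]); return np.r_[u[0]+c*L[:,0]-s*L[:,1]-L[:,2],u[1]+s*L[:,0]+c*L[:,1]-L[:,3]]
u=least_squares(res,[.45,-.05,.03],loss='soft_l1',f_scale=.003).x; print('old tray',u.round(4))
for k in off: print(k,np.mean(pts[k],0).round(4), (u[0]-np.sin(u[2])*off[k]).round(4),(u[1]+np.cos(u[2])*off[k]).round(4))
np.savez('poses.npz',old=u,new=v[:3])
o=[]
for f in fs:
    im=cv2.cvtColor(f['img'],cv2.COLOR_RGB2BGR)[:270,120:440].copy()
    S=2; im=cv2.resize(im,None,fx=S,fy=S)
    for w in (u,v):
        c,s=np.cos(w[2]),np.sin(w[2]); W=lambda px,py,z:tuple(int(q) for q in (proj(f,[w[0]+c*px-s*py,w[1]+s*px+c*py,z])-(120,0))*S)
        for z,col in((0,(0,0,255)),(.024,(0,255,0))):
            cv2.polylines(im,[np.array([W(a,b,z) for a,b in((-.034,-.132),(.034,-.132),(.034,.132),(-.034,.132))])],True,col,1)
        for k in off.values(): cv2.circle(im,W(0,k,.006),3,(255,0,255),-1)
    o.append(im[:, :395] if 0 else cv2.resize(im,(400,338)))
cv2.imwrite('pics/fit.png',np.hstack(o))
E
python3 fit.py
```

```text
caps: green (array([0.4474, 0.0449, 0.0769]), np.float64(0.0)) amber (array([ 0.4501, -0.0154,  0.0783]), np.float64(0.1)) blue (array([ 0.4533, -0.0787,  0.081 ]), np.float64(0.3)) red (array([ 0.4578, -0.1437,  0.0813]), np.float64(0.5))
(340, 1, 74, 198)
(275, 83, 56, 175)
new tray [ 0.636  -0.0406 -0.0137 -0.0042] 473.121568627451
new tray [ 0.6347 -0.0408 -0.0135] 672.0117647058823
old tray [ 0.4521 -0.049   0.0426]
green [0.4472 0.0433] 0.448 0.047
amber [ 0.4509 -0.0165] 0.4507 -0.017
blue [ 0.4529 -0.0783] 0.4535 -0.0809
red [ 0.4542 -0.1467] 0.4562 -0.1449
```

View pics/fit.png

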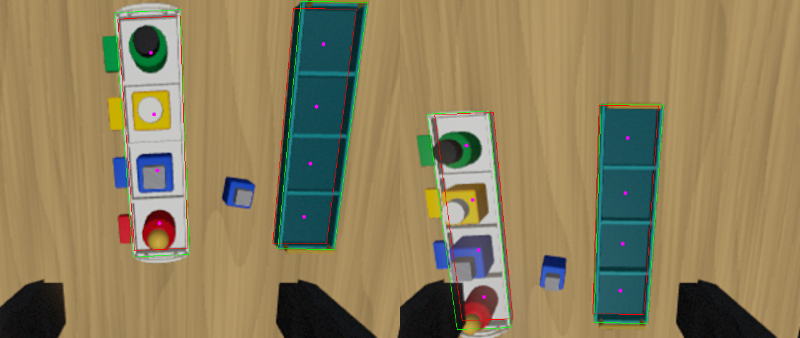

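The fit overlay matches both trays: rims lie on the green lines, and cell centres are at the magenta dots. Cap heights of about 0.08 m and a tray offset of -4 mm agree with the text. I'll start with green, moving it to the right end cell, then check before going on.

```bash
cat > pick.py <<'E'
from h import *
P=np.load('poses.npz'); old,new=P['old'],P['new']
net={'green':(.0440),'amber':(-.0162),'blue':(-.0784),'red':(-.1460)}
off={'green':.096,'amber':.032,'blue':-.032,'red':-.096}
ZG=.006+.046-robot.hold_point_z; ZC=ZG+.115
at=lambda w,py:np.array([w[0]-np.sin(w[2])*py,w[1]+np.cos(w[2])*py])
def go(k):
    a=at(old,off[k]); a[1]=(a[1]+net[k])/2; b=at(new,-off[k])
    ra=[np.pi,0,np.pi/2+old[2]]; rb=[np.pi,0,np.pi/2+new[2]]
    robot.move_linear([*a,ZC],ra,velocity=.25)
    h=robot.move_linear([*a,ZG],velocity=.12,force_limit=15)
    if h: print('touch on descent',status.sense()['position']); return
    robot.clamp(); s=status.sense(); print(k,'gap mm',s['finger_gap']*88,'F',s['contact_force'].round(1) if hasattr(s['contact_force'],'round') else s['contact_force'])
    robot.move_linear([*a,ZC],velocity=.12)
    robot.move_linear([*b,ZC],rb,velocity=.2)
    robot.move_linear([*b,ZG+.012],velocity=.12); robot.wait(.3)
    print('gap mm',status.sense()['finger_gap']*88)
    h=robot.move_linear([*b,ZG-.004],velocity=.02,force_limit=2.5)
    s=status.sense(); print('set',h,np.round(np.array(s['position'])-[*b,ZG],4),np.round(s['contact_force'],1))
    if not h: print('no contact!'); return
    robot.open_jaws(); robot.move_linear([*b,ZC],velocity=.15); print('t',status.sense()['t'])
E
python3 - <<'E'
from pick import *
f=dict(np.load('w0.npz'))
def ray(uv,z):
    from scipy.optimize import fsolve
    return fsolve(lambda q:proj(f,[q[0],q[1],z])-uv,[.55,-.1])
print('look-alike right edge',ray((324,148),.035),ray((323,163),.035))
robot.move_linear([.5,0,ZC+.08],[np.pi,0,np.pi/2],velocity=.3)
go('green')
f=vision.grab_frame('side'); save(f,'s1')
E
```

```text
look-alike right edge [ 0.5643738  -0.09391404] [ 0.56421497 -0.11529225]
green gap mm 37.39440786552626 F [-0.1  0.3  0. ]
gap mm 37.20115857335835
set True [-0.0002  0.      0.    ] [-0.9  0.5  5.4]
t 14.6583
```

View pics/s1.png

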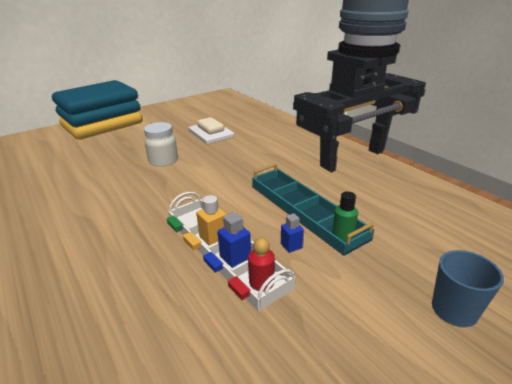

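Green stands upright in the right end cell of the teal tray (346,218), and it touched down at exactly the grasp height. Continuing with amber, stopping if anything looks off.

```bash
python3 - <<'E'
from pick import *
go('amber')
f=vision.grab_frame('side'); save(f,'s2')
E
```

```text
amber gap mm 37.89641576517952 F [-0.9 -0.2  1. ]
gap mm 37.845709353756135
set True [-0.0002  0.      0.0001] [ 0.6 -0.3  4.1]
t 23.5583
```

View pics/s2.png

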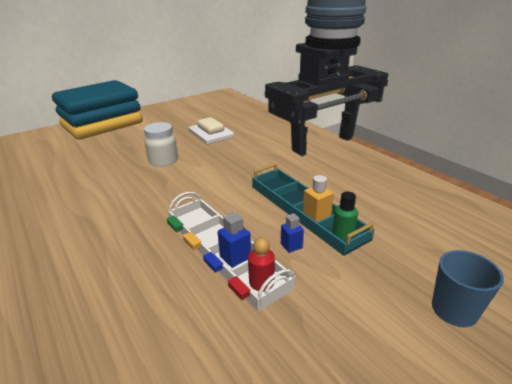

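Amber is upright in the second cell from the right (318,200), and the look-alike at (292,236) hasn't been disturbed. Blue goes next, then red only if blue went well.

```bash
sed -i "s/velocity=.15); print('t'.*/velocity=.15); print('t',status.sense()['t']); return True/" pick.py; python3 - <<'E'
from pick import *
if go('blue') and go('red'): robot.move_linear([.52,.0,.32],[np.pi,0,np.pi/2],velocity=.25)
for n in('side','wrist','scene'):
    f=vision.grab_frame(n); save(f,n+'3')
    for k in off:
        for d in vision.place_of(f,k+'_bottle')[:2]:
            b=at(new,-off[k]); print(n,k,round(d['p'],2),np.round(d['at'],3),'err mm',((np.array(d['at'])-[*b,.006])*1000).round(0))
print(status.sense()['t'])
a,b=cv2.imread('pics/side3.png'),cv2.imread('pics/wrist3.png'); cv2.imwrite('pics/end.png',np.hstack([a[130:330,130:430],b[20:270,150:450][:200]]))
E
```

```text
blue gap mm 37.76044201116582 F [0.1 0.1 0.5]
gap mm 37.67552156049599
set True [-0.0002 -0.      0.    ] [ 0.  -0.4  5.1]
t 32.325
red gap mm 37.2153509770673 F [-0.3  0.1  1.2]
gap mm 36.91823915536263
set True [-0.0001 -0.0001  0.    ] [-0.6  0.2  5.5]
t 41.6167
side green 0.68 [ 0.632 -0.139  0.008] err mm [-1. -2.  2.]
side amber 0.6 [ 0.632 -0.073  0.006] err mm [-3. -0.  0.]
side blue 0.79 [ 0.546 -0.103 -0.001] err mm [-89. -94.  -7.]
side blue 0.65 [ 0.636 -0.009  0.007] err mm [ 1. -1.  1.]
side red 0.77 [0.639 0.055 0.003] err mm [ 3. -0. -3.]
side red 0.16 [ 0.632 -0.076  0.006] err mm [  -4. -131.   -0.]
wrist green 0.66 [ 0.632 -0.137  0.005] err mm [-1. -0. -1.]
wrist green 0.55 [ 0.634 -0.071  0.013] err mm [ 1. 66.  7.]
wrist amber 0.62 [ 0.634 -0.07   0.01 ] err mm [0. 3. 4.]
wrist blue 0.94 [ 0.632 -0.007  0.008] err mm [-3.  1.  2.]
wrist blue 0.58 [ 0.551 -0.102  0.   ] err mm [-84. -94.  -6.]
wrist red 0.9 [0.634 0.057 0.007] err mm [-2.  1.  1.]
scene green 0.7 [ 0.632 -0.14   0.005] err mm [-2. -3. -1.]
scene green 0.56 [0.405 0.044 0.014] err mm [-228.  180.    8.]
scene amber 0.82 [ 0.635 -0.072  0.008] err mm [0. 1. 2.]
scene amber 0.16 [0.633 0.051 0.007] err mm [ -1. 124.   1.]
scene blue 0.65 [ 0.632 -0.008  0.005] err mm [-3.  0. -1.]
scene blue 0.6 [ 0.548 -0.105  0.002] err mm [-87. -96.  -4.]
scene red 0.84 [0.631 0.054 0.008] err mm [-5. -1.  2.]
43.375
```

View pics/end.png

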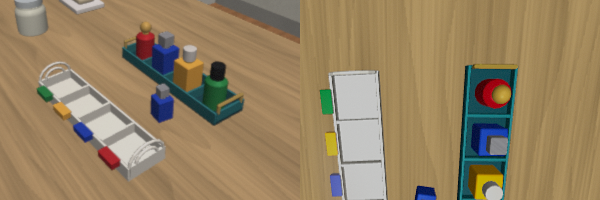

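View pics/scene3.png

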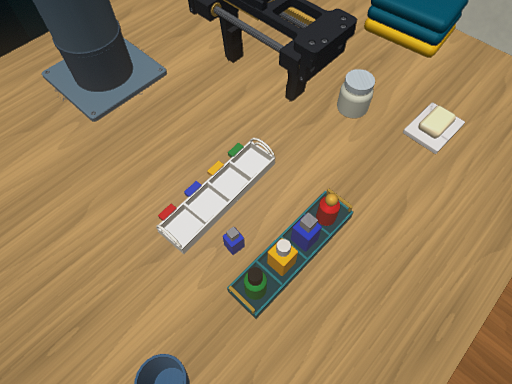

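The final scene view shows red (329,209), blue (307,233), amber (283,257) and green (255,283) upright in the teal tray, in reverse order. The white tray is empty, the look-alike (234,240) is untouched, and the arm is clear.

```bash
python3 -c "
from rig import robot; robot.close_job()"
```

```text
the job is handed in; nothing more can be done
```

All four perfume bottles are in the teal tray in reverse order, and I have handed the job in. From the robot's left, the row was green, amber, blue, red and is now red, blue, amber, green. The blue one moved is the larger bottle; the small look-alike between the trays was left where it stood.

- **Setting down:** each bottle was lowered slowly until it touched the floor of its cell, with a contact force of about 4–5.5 N, and then released. None was dropped.
- **Final position:** the last views from all three cameras show the bottles upright. The networks place each bottle within about 5 mm of its cell centre, and its underside within about 4 mm of the tray floor.
- **Time:** the robot's clock read 43 s of the 90 s allowed, with the arm clear of everything.
- **Disagreements:** the networks gave a few wrong extra reports (the look-alike as blue, and tabs or neighbouring bottles under other names), which I rejected against the pictures. The height from the tray fit was about 4 mm low, within the fit's accuracy, and the touchdown heights were as expected.

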